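# Seat a bottle on the labeller's keyed plate and turn it to its start stop

## Robot

A 6-joint arm with a two-finger parallel gripper is mounted at the origin on the work surface. World frame = base frame: x ahead of the robot, y to its left, z up, the work surface at z = 0. Lengths are in m, angles in degrees, forces in N, time in s.
With the tool pointing down it reaches from about 0.35 to 0.875 m from the base axis. Payload 4.2 kg.
Tool frame: the origin (TCP) lies midway between the tips of the shut fingers; the grasp point (between the pads) lies 19 mm behind it; z points along the fingers, y is the line along which they close (so a half turn about z gives the same grasp; the last joint's range is limited). The gripper opens to 87 mm and grips with 3 to 60 N. Pads are 19 mm wide; open, the fingers measure 117 mm over their backs; the gripper's body (75 mm by 190 mm) begins 51 mm behind the grasp point.
Start: joints at [-50.386, 22.042, 0.453, 0, -68.411, -14.817], TCP at [0.262, -0.567, 0.223] pointing down, gripper open.
Joint ranges: [-179.83, 179.83], [-69.29, 118.12], [-61.27, 80.66], [-181.25, 117.63], [-171.15, -9.14], [-177.46, 177.46]. Speed limits (degrees/s): [159.86, 159.86, 180, 180, 180, 180].

## Interface

Orientations are given as a 3x3 rotation matrix whose columns are the frame's x, y, z axes.
In Python, from station import sensors, eyes, workorder gives the robot as it stands.
- The arm moves only by the shell command python3 -m handwheel 'ROWS'. ROWS is a JSON object with one list for each field, all of the same length, 1 to 8, a row being the entries at one place: aperture (the opening from 0.0 (shut) to 1.0 (fully open)), dx, dy, dz (the shift in normalised numbers (1 is 0.75 m)), drx, dry, drz (a rotation vector in parts of the range, where 1.0 means 180 degrees); each row is the pose to reach, as a shift and turn from the pose commanded when the command began, along the tool's axes at that moment; what a row does not reach only later rows make up. A row lasts 1/10 s, in which the tool goes at most 0.05 m and 8.59 degrees, less where a joint would pass 70% of its speed; a pose out of reach is approached as far as the arm can. The fingers move at their own pace and stop on an object; the grip force is fixed at half the most. Time passes only in rows, so rows that do not move let the fingers close. It prints the time, the measured TCP pose, the force, the opening and the grip force at its end. Shift and turn numbers lie between -1 and 1, and a call with a number outside is refused. Input that does not fit is refused with a message, and nothing moves.
- sensors.sense(): the state, without advancing time (a new reading comes with each control period).
- eyes.capture(name): name is "scene" or "top"; returns a dict with "pixels" (480x640x3 uint8, red, green, blue), "z_map" (480x640 float32, m along the optical axis (not along the pixel's ray), 0 where there is no reading), "K" (3x3 intrinsics, pixels), "world_from_camera" (4x4, takes a point from camera to world coordinates). Camera axes: x right, y up, looking along -z (the intrinsics and any distortion apply to the point x, -y, -z); pixel columns grow to the right and rows downward; lengths in m; the calibration is good to about 2 mm. A picture is of the moment at which its call begins.
- workorder.finish_job(): hands the job in; it is judged then, once.
The state is a dict: "time_s": time; "joints": joint angles; "joint_velocities": joint speeds; "effort": joint torques, N m; "tcp_pos": TCP position; "ee_rot": TCP orientation; "wrist_force": force on the tool from outside, world axes, zero at the start; "moment": the same for the moment, N m; "gripper_width": opening from 0.0 (shut) to 1.0 (fully open); "gripper_force": force on a finger pad.
Only numpy, scipy, OpenCV 4.12 (cv2) and the standard library are available. Lean on these libraries where they do the work, as an engineer would, in place of code of your own. Each camera call takes 0.05 s, during which the arm holds its last target. There are 200 camera calls.

## Task

Stand the one bottle that has no label yet on the labelling machine's round plate: under light pressure turn it until the notch under its base drops over the plate's key and it sits fully down. Then turn it, and the plate with it, gently clockwise (seen from above) up to the stop, so that the red seal faces the label head, and let go of it. Do not force or tip the glass, and leave everything else where it is.

Things in the scene. Friction and masses are not known exactly. Their poses are not given: they have to be found in the camera images.
- bottle: The bottle to load: round amber glass, no white label or collar, 56 mm diameter, 140 mm tall, about 0.28 kg, gold cap 28 mm wide. Straight wall from 6 to 95 mm above its underside, best gripped from above at about 78 mm. It stands upright; origin at the centre of its underside, z up, own +x towards the red seal on its shoulder.
- seal (a point): The red round seal, 17 mm, on the shoulder of the bottle to load: 20 mm from its axis along its +x, 106 mm above its underside.
- notch (a point): The notch in the underside of the bottle to load, hidden under it, straight below the seal: this point lies 21 mm from its axis along its +x, at its underside. The underside is a flat ring (radius 16 to 26 mm); the notch is 11 mm wide, 6 mm deep. Until it meets the key the bottle rides 5 mm high, borne by the key at one side, and would lean if let go.
- station: The labelling machine, a grey base 200 x 300 mm, 57 mm high, fixed; origin at the centre of its underside, z up, +x away from its front panel. The bottle plate stands on its +y half, the label head (roll, rollers, peel blade; up to 135 mm high within 60 mm of the plate's axis, 167 mm farther off) on its -y half.
- seat (a point): Centre of the bottle plate's upper face, where the bottle's underside sits, 85 mm above the table at rest; axes parallel to the station's (do not turn with the plate). The plate is 80 mm wide; its centring rim, 59 mm inside, is 14 mm high with a flared lip. The plate is sprung: it gives way downward by up to 10 mm, from 5.5 N on, 0.6 N more per mm.
- key (a point): Where the top of the plate's key (round-nosed, 9 mm wide, 5 mm proud, 15 to 28 mm from the axis) stands at the clockwise stop: 21 mm from the seat, 0.08 rad short of its -y; so a bottle turned home, its notch having 0.1 rad or so of play either way on the key, faces -y. At the start the plate stands 0.4 to 1.35 rad counterclockwise of the stop: just where must be seen or felt.
- stop (a point): Top of the red stop post, 8 mm thick, 47 mm from the plate's axis. A yellow lug on the plate's rim, in line with the key, comes up against it at the end of the clockwise turn; a steel post stops it the other way, 1.57 rad back. The plate turns stiffly (about 0.28 N m of friction) and stays where it is left.
- labelled_a: A finished bottle, same size and shape but with a white paper label round its body and a white paper collar at its neck; leave it standing.
- labelled_b: Another finished bottle with white label and collar; leave it standing.
- roller: Hand roller for smoothing labels, 150 mm long, lying on the table behind the work; leave it.
- spare_roll: Spare roll of labels, 90 mm wide, 44 mm high, lying on the table behind the work; leave it.
- cap_box: Open cardboard box of gold caps, 130 x 170 x 55 mm; leave it.
- cap: A single loose gold cap, 28 mm wide, 18 mm high; leave it.

How it is judged:
By the outcome, as a careful person would: the job done as asked, in the order asked, and still so for the second after the job is handed in, with the robot touching nothing.
It also fails if it takes over 72 s, if anything falls off the work surface, if the arm or the gripper's body presses on something with over 40 N, if the wrist force passes 120 N, or if a joint passes its speed limit or range.

## Working session

There is one attempt and no reset: what is moved stays moved. The work goes in short steps, Python scripts to look and compute and a shell command to move; the robot and the scene stay as the last step left them, time stands still between calls to the robot, and variables do not carry over. Pictures are saved under pics/ and viewed, at most 10 in all, crops included, and the job is handed in when it is done.

```bash
ls; mkdir -p pics; cat > h.py <<'E'
import numpy as np,cv2
from station import sensors,eyes,workorder
def cap(n,save=None):
    c=eyes.capture(n)
    if save: cv2.imwrite('pics/'+save,c['pixels'][:,:,::-1])
    return c
def ray(c,u,v):
    K=c['K'];T=c['world_from_camera']
    d=np.array([(u-K[0,2])/K[0,0],-(v-K[1,2])/K[1,1],-1.])
    return T[:3,3],T[:3,:3]@d
def plane(c,u,v,z):
    o,d=ray(c,u,v);return o+d*(z-o[2])/d[2]
def pt(c,u,v):
    o,d=ray(c,u,v);return o+d*c['z_map'][int(round(v)),int(round(u))]
def tri(c1,p1,c2,p2):
    o1,d1=ray(c1,*p1);o2,d2=ray(c2,*p2)
    s=np.linalg.lstsq(np.c_[d1,-d2],o2-o1,rcond=None)[0]
    a=o1+d1*s[0];b=o2+d2*s[1];return (a+b)/2,np.linalg.norm(a-b)
E
python3 - <<'E'
from h import *
np.set_printoptions(precision=4,suppress=True)
for n in('scene','top'):
    c=cap(n,n+'0.png');print(c['K'],c['world_from_camera'],[k for k in c])
s=sensors.sense();print(s)
E
```

```text
pics
[[501.6523   0.     309.8648]
 [  0.     501.6523 232.6442]
 [  0.       0.       1.    ]] [[ 0.346  -0.719   0.6028  1.2379]
 [ 0.9382  0.2558 -0.2333 -0.0901]
 [ 0.0136  0.6462  0.763   0.8462]
 [ 0.      0.      0.      1.    ]] ['pixels', 'z_map', 'K', 'world_from_camera']
[[582.303    0.     318.7343]
 [  0.     582.303  241.0105]
 [  0.       0.       1.    ]] [[-0.0137  0.9836 -0.1799  0.4551]
 [-0.9999 -0.015  -0.0057  0.1458]
 [-0.0083  0.1798  0.9837  1.0361]
 [ 0.      0.      0.      1.    ]] ['pixels', 'z_map', 'K', 'world_from_camera']
{'time_s': 0.1, 'joints': array([-50.3863,  22.0857,   0.3882,  -0.0239, -68.4128, -14.8164]), 'joint_velocities': array([-0.0217, -0.1069,  0.1813,  0.105 , -0.0154,  0.0163]), 'effort': array([ -0.0013, -39.169 ,  18.7937,   4.232 ,   0.0135,  -0.0001]), 'tcp_pos': array([ 0.2619, -0.5669,  0.2216]), 'ee_rot': array([[-0.9079, -0.4193, -0.0009],
       [-0.4193,  0.9079,  0.0017],
       [ 0.0001,  0.002 , -1.    ]]), 'wrist_force': array([-0.3356, -0.154 , -0.2957]), 'moment': array([-0.0084,  0.0091,  0.0403]), 'gripper_force': 0.0, 'gripper_width': 1.0011166378270535}
```

View pics/scene0.png

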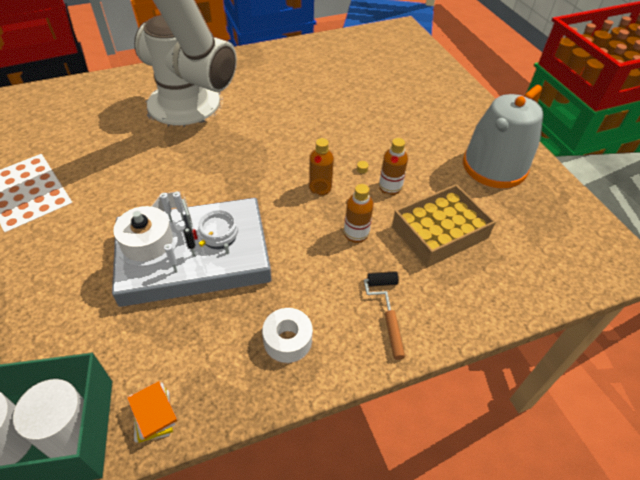

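View pics/top0.png

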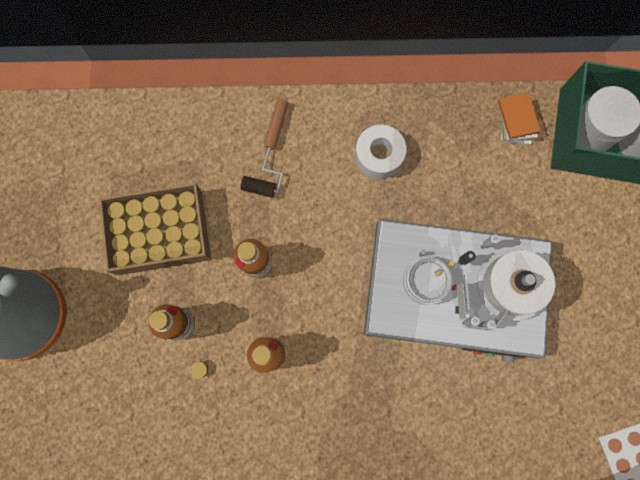

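The unlabelled bottle is at scene (321,167) and top (266,355), with its seal near scene (317,158) and top (272,344). The plate is at top (431,280) and scene (218,229), with yellow key and lug near top (438,272) and (450,264). I'll zoom in on these and measure them.

```bash
python3 - <<'E'
from h import *
np.set_printoptions(precision=4,suppress=True)
C={n:cap(n) for n in('scene','top')}
def blobs(n,box,lo,hi,name):
    x0,y0,x1,y1=box
    h=cv2.cvtColor(C[n]['pixels'],cv2.COLOR_RGB2HSV)[y0:y1,x0:x1]
    m=cv2.inRange(h,lo,hi)
    k,l,s,ce=cv2.connectedComponentsWithStats(m)
    for i in range(1,k):
        if s[i,4]>4:
            print(n,name,ce[i]+[x0,y0],s[i,4],s[i,:4]+[x0,y0,0,0],'depthpt',pt(C[n],*(ce[i]+[x0,y0])))
Y=((20,110,100),(33,255,255));
for n,b in(('scene',(300,135,345,200)),('top',(240,330,295,380)),('scene',(175,200,245,255)),('top',(395,250,475,310))):
    blobs(n,b,*Y,'yel'); blobs(n,b,(0,190,90),(5,255,255),'red');blobs(n,b,(173,150,90),(180,255,255),'red2')
t=C['top']['pixels'];s=C['scene']['pixels']
a=cv2.resize(t[245:315,395:475],None,fx=5,fy=5,interpolation=2)
b=cv2.resize(s[195:265,170:250],None,fx=5,fy=5,interpolation=2)
c=cv2.resize(t[330:380,240:295][:, :],(400,250),interpolation=2)
d=cv2.resize(s[135:197,300:350],(400,250),interpolation=2)
cv2.imwrite('pics/c.png',np.vstack([np.hstack([a,b]),np.hstack([c,d])])[:,:,::-1])
E
```

```text
scene yel [321.7229 145.3976] 166 [316 138  13  16] depthpt [0.4569 0.2355 0.1404]
scene red [317.3438 159.    ] 32 [315 156   6   7] depthpt [0.4611 0.2246 0.1083]
top yel [261.6793 354.8241] 290 [252 346  20  19] depthpt [0.4454 0.2395 0.1406]
top red [272.7778 343.5556] 9 [271 341   4   6] depthpt [0.4622 0.2257 0.1064]
scene yel [210.7143 232.5714] 7 [209 232   4   2] depthpt [ 0.5759 -0.0428  0.0911]
scene yel [201.8857 242.7429] 35 [199 240   7   7] depthpt [ 0.5919 -0.0645  0.0869]
scene red [194.7647 234.9412] 17 [194 231   3   8] depthpt [ 0.5533 -0.0731  0.0706]
top yel [449.9231 263.5769] 26 [447 261   7   6] depthpt [ 0.5881 -0.0642  0.0842]
top yel [438.1579 272.0526] 19 [436 270   6   5] depthpt [ 0.5737 -0.0431  0.0896]
```

View pics/c.png

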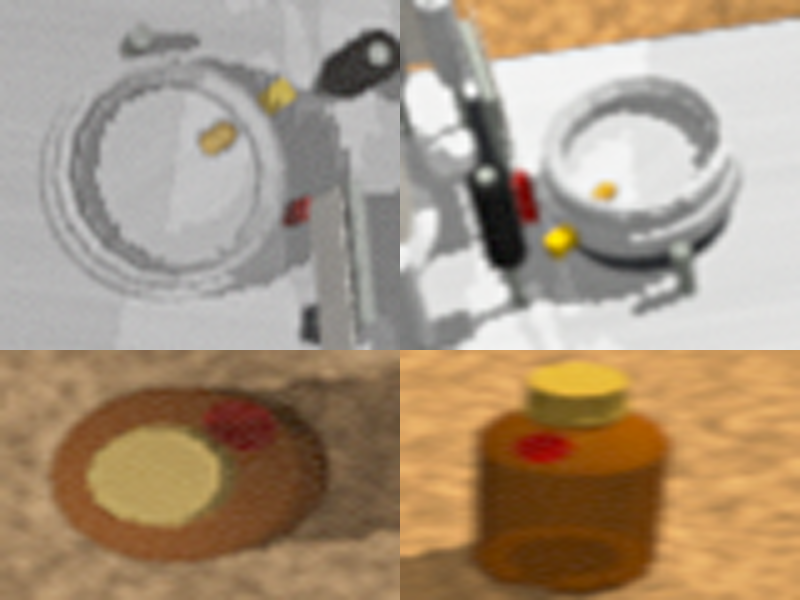

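The crops show the key at top (438,272), the lug at (450,264) and the stop at (454,287). The bottle's seal points up-right of its axis in the top view. Next are the exact bottle axis, seal direction, plate centre, station yaw and key angle.

```bash
cat > m.py <<'E'
from h import *
np.set_printoptions(precision=4,suppress=True)
def cloud(c):
    K=c['K'];T=c['world_from_camera'];z=c['z_map'];v,u=np.mgrid[:480,:640]
    P=np.stack([(u-K[0,2])/K[0,0]*z,-(v-K[1,2])/K[1,1]*z,-z],-1)@T[:3,:3].T+T[:3,3];P[z==0]=9;return P
def circ(p):
    for _ in range(5):
        A=np.c_[2*p,np.ones(len(p))];x=np.linalg.lstsq(A,(p**2).sum(1),rcond=None)[0];r=np.sqrt(x[2]+x[:2]@x[:2])
        e=np.linalg.norm(p-x[:2],axis=1)-r;p=p[abs(e)<max(2*e.std(),.001)]
    return x[:2],r,e.std(),len(p)
def red(c,box):
    x0,y0,x1,y1=box;i=c['pixels'][y0:y1,x0:x1].astype(int)
    m=(i[...,0]>1.0*90)&(i[...,1]<.32*i[...,0])
    v,u=np.nonzero(m);return (u.mean()+x0,v.mean()+y0),len(u)
E
python3 - <<'E'
from m import *
C={n:cap(n) for n in('scene','top')}
for n,c in C.items():
    P=cloud(c);x,y,z=P[...,0],P[...,1],P[...,2]
    near=np.hypot(x-.55,y+.02)<.07
    print(n,'rim',circ(P[near&(z>.0955)&(z<.103)][:,:2]), 'z99max',np.percentile(z[near&(np.hypot(x-.55,y+.02)<.034)],[5,50,99]))
    inn=np.hypot(x-.555,y+.025)<.014
    print('seat z med',np.median(z[inn]))
    st=(abs(z-.057)<.003)&(abs(x-.55)<.2)&(abs(y+.1)<.25)
    m=st.astype(np.uint8); r=cv2.minAreaRect(P[cv2.morphologyEx(m,cv2.MORPH_OPEN,np.ones((5,5)))>0][:,:2].astype(np.float32));print('station',r)
    b=np.hypot(x-.448,y-.238)<.05
    print('cap',circ(P[b&(z>.137)&(z<.143)][:,:2]),P[b&(z>.137)&(z<.143)].mean(0), 'body',circ(P[b&(z>.03)&(z<.09)][:,:2]))
s,t=C['scene'],C['top']
rs,rt=red(s,(305,148,335,175)),red(t,(260,330,290,360));print('seal',rs,rt,tri(s,rs[0],t,rt[0]))
print('cap tri',tri(s,(321.72,145.4),t,(261.68,354.82)))
print('key tri',tri(s,(210.7,232.6),t,(438.16,272.05)),'lug',tri(s,(201.9,242.7),t,(449.9,263.6)))
rs,rt=red(s,(185,220,205,245)),red(t,(445,280,462,295));print('stop',rs,rt,tri(s,rs[0],t,rt[0]))
E
```

```text
scene rim (array([ 0.5625, -0.0275]), np.float64(0.03373291480330486), np.float64(0.001614510976756549), 254) z99max [0.0832 0.0866 0.101 ]
seat z med 0.08534665741401148
station ((0.554874837398529, -0.08696211874485016), (0.294574499130249, 0.19753144681453705), 82.39359283447266)
cap (array([0.4468, 0.2384]), np.float64(0.011021235672607684), np.float64(0.002471216669855068), 76) [0.4466 0.2385 0.1401] body (array([0.4453, 0.2392]), np.float64(0.02712001713132705), np.float64(0.000811373126811753), 386)
top rim (array([ 0.5608, -0.0253]), np.float64(0.033527137547856516), np.float64(0.0017133101434847907), 447) z99max [0.0574 0.0859 0.1014]
seat z med 0.08566390341485364
station ((0.5520373582839966, -0.083835169672966), (0.2924448549747467, 0.19532926380634308), 81.46517181396484)
cap (array([0.4449, 0.2409]), np.float64(0.01055648528577083), np.float64(0.002404553897295633), 208) [0.4447 0.2408 0.1404] body (array([0.4448, 0.2409]), np.float64(0.027612767983427298), np.float64(0.00016412860851288405), 70)
seal ((np.float64(317.325), np.float64(158.975)), 40) ((np.float64(273.0),
[... 399 characters left out ...]
try to DLASCL parameter number  4 had an illegal value
 ** On entry to DLASCL parameter number  4 had an illegal value
 ** On entry to DLASCL parameter number  4 had an illegal value
 ** On entry to DLASCL parameter number  5 had an illegal value
 ** On entry to DLASCL parameter number  4 had an illegal valuem.py:14: RuntimeWarning: Mean of empty slice.
  v,u=np.nonzero(m);return (u.mean()+x0,v.mean()+y0),len(u)
  ret = ret.dtype.type(ret / rcount)
Traceback (most recent call last):
  File "h.py", line 17, in tri
    s=np.linalg.lstsq(np.c_[d1,-d2],o2-o1,rcond=None)[0]
      ~~~~~~~~~~~~~~~^^^^^^^^^^^^^^^^^^^^^^^^^^^^^^^^
numpy.linalg.LinAlgError: SVD did not converge in Linear Least Squares
```

Measured values:

| Item | Value | Check |
|---|---|---|
| Bottle axis | (0.4455, 0.240) | cap top at 0.140 |
| Seat centre | (0.5617, -0.0264, 0.0855) | |
| Station -y heading | about -98° | |
| Key heading | about -54.5° | r = 20.5 mm; plate 0.68 rad from the stop, within range |
| Seal heading | about -42° | |

I'll pick up with tool y at 228°, so that it ends near 172° and the last joint stays in mid range.

The rows are not in the units I measure in: shifts go in shares of 0.75 m and turns go in shares of 180 degrees. I convert before sending: 0.656 m / 0.75 = 0.8747, -0.505 m / 0.75 = -0.6733, -113 degrees / 180 = -0.6278.

```bash
cat > rel.py <<'E'
import sys;from h import *
# target x y z psi(deg of tool y in world) -> tool-axes shift and turn
def rel(x,y,z,psi):
    s=sensors.sense();R=s['ee_rot'];d=R.T@(np.array([x,y,z])-s['tcp_pos'])
    p=np.degrees(np.arctan2(R[1,1],R[0,1]));a=np.radians(psi)
    from scipy.spatial.transform import Rotation as Q
    T=np.c_[[np.sin(a)*-1*-1*-1,0,0],[0,0,0],[0,0,0]]
    yv=np.array([np.cos(a),np.sin(a),0]);zv=np.array([0,0,-1.]);T=np.c_[np.cross(yv,zv),yv,zv]
    print('d',d.round(4),'rv',Q.from_matrix(R.T@T).as_rotvec(degrees=True).round(2),'| tcp',s['tcp_pos'].round(4),'psi',p.round(2),'F',s['wrist_force'].round(2),'M',s['moment'].round(3),'w',round(s['gripper_width'],3),'t',s['time_s'])
if __name__=='__main__':rel(*map(float,sys.argv[1:]))
E
python3 -m handwheel '{"aperture": [1,1,1,1,1,1,1,1],"dx": [-0.6733,-0.6733,-0.6733,-0.6733,-0.6733,-0.6733,-0.6733,-0.6733],"dy": [0.8747,0.8747,0.8747,0.8747,0.8747,0.8747,0.8747,0.8747],"dz": [0,0,0,0,0,0,0,0],"drx": [0,0,0,0,0,0,0,0],"dry": [0,0,0,0,0,0,0,0],"drz": [-0.6278,-0.6278,-0.6278,-0.6278,-0.6278,-0.6278,-0.6278,-0.6278]}'; python3 rel.py 0.4455 0.24 0.2 228
```

```text
time_s: 1.1
tcp_pos: [0.3507, -0.1755, 0.2229]
ee_rot: [[0.068, -0.998, 0.001], [-0.998, -0.068, -0.0], [0.0, -0.001, -1.0]]
wrist_force: [0.9, 0.1, 0.5]
gripper_width: 0.998
gripper_force: 0.0
d [-0.4081 -0.1227  0.023 ] rv [-7.000e-02 -4.000e-02 -4.412e+01] | tcp [ 0.3507 -0.1755  0.2229] psi -176.12 F [0.94 0.14 0.47] M [ 0.084 -0.061  0.044] w 0.998 t 1.1
```

Scaled: -0.408 m / 0.75 = -0.544, -0.123 m / 0.75 = -0.164, -44 degrees / 180 = -0.2444.

```bash
python3 -m handwheel '{"aperture": [1,1,1,1,1,1,1,1],"dx": [-0.544,-0.544,-0.544,-0.544,-0.544,-0.544,-0.544,-0.544],"dy": [-0.164,-0.164,-0.164,-0.164,-0.164,-0.164,-0.164,-0.164],"dz": [0,0,0,0,0,0,0,0],"drx": [0,0,0,0,0,0,0,0],"dry": [0,0,0,0,0,0,0,0],"drz": [-0.2444,-0.2444,-0.2444,-0.2444,-0.2444,-0.2444,-0.2444,-0.2444]}' >/dev/null;  python3 -m handwheel '{"aperture": [1,1],"dx": [0,0],"dy": [0,0],"dz": [0,0],"drx": [0,0],"dry": [0,0],"drz": [0,0]}'>/dev/null; python3 rel.py 0.4455 0.24 0.15 228
```

```text
d [-0.0155 -0.0225  0.072 ] rv [ 0.08  0.02 -0.35] | tcp [0.4419 0.213  0.222 ] psi -132.35 F [-0.47 -1.1  -0.46] M [-0.116  0.123  0.034] w 1.001 t 2.1
```

Scaled: 0.07 m / 0.75 = 0.0933, 0.035 m / 0.75 = 0.0467, -0.35 degrees / 180 = -0.0019.

```bash
python3 -m handwheel '{"aperture": [1,1,1,1,1],"dx": [-0.0207,-0.0207,-0.0207,-0.0207,-0.0207],"dy": [-0.03,-0.03,-0.03,-0.03,-0.03],"dz": [0,0.0467,0.0933,0.0933,0.0933],"drx": [0,0,0,0,0],"dry": [0,0,0,0,0],"drz": [-0.0019,-0.0019,-0.0019,-0.0019,-0.0019]}' >/dev/null; python3 rel.py 0.4455 0.24 0.075 228; python3 -c "
from h import *;cap('scene','s1.png')"
```

```text
d [-0.0018 -0.0008  0.0783] rv [ 0.02 -0.05 -0.13] | tcp [0.4463 0.2382 0.1533] psi -132.13 F [-0.11  0.52  0.85] M [-0.014  0.055 -0.02 ] w 0.996 t 2.6
```

View pics/s1.png

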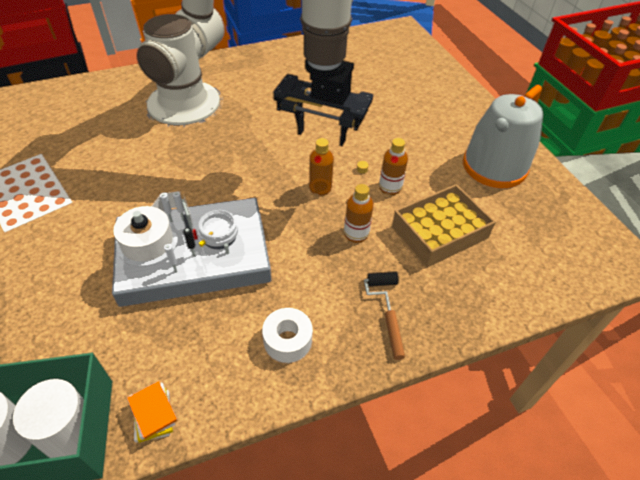

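The open gripper straddles the bottle, its crossbar above at scene (322,100). I'll descend and watch for the cap touching the gripper body.

Scaled: 0.075 m / 0.75 = 0.1, 0.07 m / 0.75 = 0.0933.

```bash
python3 -m handwheel '{"aperture": [1,1,1,1,1],"dx": [-0.0024,-0.0024,-0.0024,-0.0024,-0.0024],"dy": [-0.0011,-0.0011,-0.0011,-0.0011,-0.0011],"dz": [0.0267,0.06,0.0933,0.1,0.1],"drx": [0,0,0,0,0],"dry": [0,0,0,0,0],"drz": [0,0,0,0,0]}' >/dev/null; python3 rel.py 0.4455 0.24 0.059 228;  python3 -m handwheel '{"aperture": [1,1,1,1],"dx": [0,0,0,0],"dy": [0,0,0,0],"dz": [0.0027,0.0053,0.0067,0.0067],"drx": [0,0,0,0],"dry": [0,0,0,0],"drz": [0,0,0,0]}' >/dev/null; python3 rel.py 0.4455 0.24 0.059 228
```

```text
d [0.0005 0.0012 0.0197] rv [-0.08 -0.03 -0.09] | tcp [0.4459 0.2413 0.0787] psi -132.09 F [0.43 0.08 0.09] M [-0.059  0.096 -0.03 ] w 1.002 t 3.15
d [0.0009 0.0007 0.0139] rv [-0.04 -0.   -0.1 ] | tcp [0.4453 0.2411 0.0729] psi -132.1 F [-0.22  0.29 -0.01] M [-0.062  0.144 -0.001] w 1.0 t 3.55
```

Scaled: 0.004 m / 0.75 = 0.0053, 0.002 m / 0.75 = 0.0027.

```bash
python3 -m handwheel '{"aperture": [1,1],"dx": [0.0007,0.0007],"dy": [0,0],"dz": [0.0027,0.0053],"drx": [0,0],"dry": [0,0],"drz": [0,0]}' |grep -E "tcp_p|force"; python3 -m handwheel '{"aperture": [1,1],"dx": [0,0],"dy": [0,0],"dz": [0.0027,0.004],"drx": [0,0],"dry": [0,0],"drz": [0,0]}'|grep -E "tcp_p|force"; python3 -m handwheel '{"aperture": [1,1],"dx": [0,0],"dy": [0,0],"dz": [0.0027,0.004],"drx": [0,0],"dry": [0,0],"drz": [0,0]}'|grep -E "tcp_p|force"; python3 -m handwheel '{"aperture": [1,1,1],"dx": [0,0,0],"dy": [0,0,0],"dz": [0.0027,0.0053,0.0053],"drx": [0,0,0],"dry": [0,0,0],"drz": [0,0,0]}'|grep -E "tcp_p|force"; python3 rel.py 0.4455 0.24 0.059 228
```

```text
tcp_pos: [0.4456, 0.2407, 0.0686]
wrist_force: [0.2, -0.1, -0.2]
gripper_force: 0.0
tcp_pos: [0.4454, 0.2405, 0.0652]
wrist_force: [0.0, 0.0, 0.5]
gripper_force: 0.0
tcp_pos: [0.4455, 0.2406, 0.0623]
wrist_force: [-0.0, 0.4, -0.8]
gripper_force: 0.0
tcp_pos: [0.4454, 0.2405, 0.0582]
wrist_force: [0.3, 0.2, 0.1]
gripper_force: 0.0
d [ 0.0004  0.0003 -0.0008] rv [ 0.04  0.   -0.1 ] | tcp [0.4454 0.2405 0.0582] psi -132.1 F [0.32 0.18 0.1 ] M [-0.059  0.173 -0.056] w 1.0 t 4.45
```

No contact, so I'll grip.

Scaled: -0.14 m / 0.75 = -0.1867, -0.12 m / 0.75 = -0.16.

```bash
python3 -m handwheel '{"aperture": [0,0,0,0,0,0],"dx": [0,0,0,0,0,0],"dy": [0,0,0,0,0,0],"dz": [0,0,0,0,0,0],"drx": [0,0,0,0,0,0],"dry": [0,0,0,0,0,0],"drz": [0,0,0,0,0,0]}'; python3 -m handwheel '{"aperture": [0,0,0,0,0,0,0],"dx": [0,0,0,0,0,0,0],"dy": [0,0,0,0,0,0,0],"dz": [-0.0133,-0.0533,-0.1067,-0.16,-0.1867,-0.1867,-0.1867],"drx": [0,0,0,0,0,0,0],"dry": [0,0,0,0,0,0,0],"drz": [0,0,0,0,0,0,0]}'; python3 rel.py 0.5617 -0.0264 0.2 184
```

```text
time_s: 5.05
tcp_pos: [0.4455, 0.2406, 0.0586]
ee_rot: [[0.742, -0.67, -0.0], [-0.67, -0.742, -0.0], [-0.0, 0.0, -1.0]]
wrist_force: [0.1, -0.2, 0.4]
gripper_width: 0.639
gripper_force: 30.0
time_s: 5.75
tcp_pos: [0.4446, 0.2401, 0.1977]
ee_rot: [[0.742, -0.671, -0.002], [-0.671, -0.742, -0.0], [-0.001, 0.001, -1.0]]
wrist_force: [-0.5, -0.7, -2.7]
gripper_width: 0.635
gripper_force: 30.0
d [ 0.2656  0.1191 -0.0024] rv [1.000e-01 3.000e-02 4.386e+01] | tcp [0.4446 0.2401 0.1977] psi -132.14 F [-0.48 -0.69 -2.75] M [-0.088  0.219  0.044] w 0.635 t 5.75
```

Scaled: 0.2646 m / 0.75 = 0.3528, 0.25 m / 0.75 = 0.3333, -3 degrees / 180 = -0.0167.

```bash
python3 -m handwheel '{"aperture": [0,0,0,0,0,0,0,0],"dx": [0.0667,0.1333,0.1867,0.24,0.2933,0.3333,0.3528,0.3528],"dy": [0.0267,0.06,0.0867,0.1133,0.1333,0.1493,0.1584,0.1584],"dz": [0,0,0,0,0,0,0,0],"drx": [0,0,0,0,0,0,0,0],"dry": [0,0,0,0,0,0,0,0],"drz": [0,0,0,0,0,-0.0167,-0.0167,-0.0167]}'>/dev/null;python3 -m handwheel '{"aperture": [0,0],"dx": [0,0],"dy": [0,0],"dz": [0,0],"drx": [0,0],"dry": [0,0],"drz": [0,0]}'>/dev/null; python3 rel.py 0.5612 -0.0256 0.165 232; python3 - <<'E'
from m import *
for n in('scene','top'):
    c=cap(n,n+'2.png');P=cloud(c);x,y,z=P[...,0],P[...,1],P[...,2]
    b=np.hypot(x-.561,y+.026)<.035
    print(n,circ(P[b&(z>.15)&(z<.20)][:,:2]))
    t=c['pixels'];
    u,v=(cv2.projectPoints(np.array([[0,0,0.]]),np.zeros(3),np.zeros(3),c['K'],None)[0].ravel())
    cv2.imwrite('pics/z_%s.png'%n,cv2.resize(t[170:260,170:270] if n=='scene' else t[230:320,385:485],None,fx=5,fy=5)[:,:,::-1])
a,b=[cv2.imread('pics/z_%s.png'%n) for n in('scene','top')]
cv2.imwrite('pics/z.png',cv2.resize(np.hstack([a,b]),(800,360)))
E
```

```text
d [0.0009 0.0014 0.0328] rv [ 0.06  0.08 -1.04] | tcp [ 0.5615 -0.0239  0.1978] psi -129.04 F [-0.51 -0.35 -2.37] M [-0.012  0.091  0.053] w 0.634 t 6.75
scene (array([ 0.5613, -0.025 ]), np.float64(0.027317263260415444), np.float64(0.0006204352301182977), 446)
top (array([ 0.5574, -0.0234]), np.float64(0.023834319690704885), np.float64(0.0002002590027176443), 26)
```

View pics/z.png

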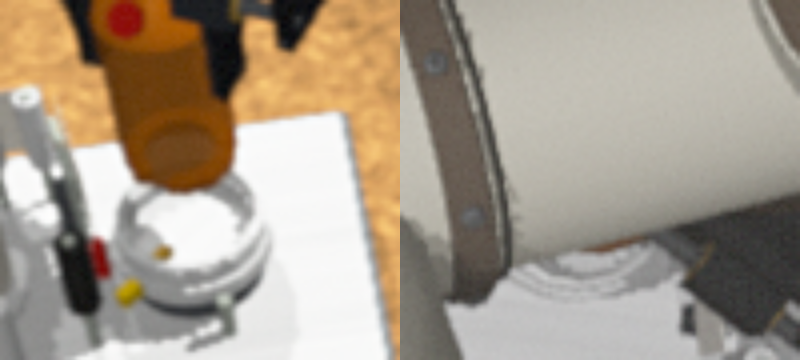

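The bottle hangs upright over the plate: scene view shows its base at about scene (193,190) inside the crop, slightly off centre as computed. I'll correct and lower in small steps.

Scaled: 0.033 m / 0.75 = 0.044, 0.024 m / 0.75 = 0.032, -1 degrees / 180 = -0.0056.

```bash
python3 -m handwheel '{"aperture": [0,0,0,0,0],"dx": [0.0012,0.0012,0.0012,0.0012,0.0012],"dy": [0.0019,0.0019,0.0019,0.0019,0.0019],"dz": [0.016,0.032,0.044,0.044,0.044],"drx": [0,0,0,0,0],"dry": [0,0,0,0,0],"drz": [-0.0056,-0.0056,-0.0056,-0.0056,-0.0056]}'>/dev/null; python3 rel.py 0.5612 -0.0256 0.149 232; python3 -m handwheel '{"aperture": [0,0,0,0],"dx": [0,0,0,0],"dy": [0,0,0,0],"dz": [0.004,0.008,0.0107,0.0107],"drx": [0,0,0,0],"dry": [0,0,0,0],"drz": [0,0,0,0]}'>/dev/null; python3 rel.py 0.5612 -0.0256 0.149 232
```

```text
d [-0.0013 -0.0003  0.0161] rv [ 0.05  0.02 -0.09] | tcp [ 0.562  -0.0266  0.1651] psi -128.09 F [-0.55 -0.3  -2.41] M [-0.048  0.086 -0.012] w 0.633 t 7.35
d [-0.0011 -0.0004  0.0083] rv [ 0.02  0.02 -0.11] | tcp [ 0.5618 -0.0266  0.1573] psi -128.11 F [ 0.11  0.24 -3.23] M [-0.043  0.19   0.038] w 0.636 t 7.75
```

Scaled: 0.003 m / 0.75 = 0.004, -0.001 m / 0.75 = -0.0013.

```bash
python3 -m handwheel '{"aperture": [0,0,0],"dx": [-0.0013,-0.0013,-0.0013],"dy": [0,0,0],"dz": [0.0013,0.004,0.004],"drx": [0,0,0],"dry": [0,0,0],"drz": [0,0,0]}'>/dev/null; python3 rel.py 0.5612 -0.0256 0.149 232; python3 -m handwheel '{"aperture": [0,0,0],"dx": [0,0,0],"dy": [0,0,0],"dz": [0.002,0.004,0.004],"drx": [0,0,0],"dry": [0,0,0],"drz": [0,0,0]}'>/dev/null; python3 rel.py 0.5612 -0.0256 0.149 232
```

```text
d [-0.0001 -0.0004  0.0053] rv [ 0.02  0.02 -0.1 ] | tcp [ 0.561  -0.0259  0.1543] psi -128.1 F [ 0.01  0.14 -2.53] M [ 0.021  0.208 -0.004] w 0.639 t 8.05
d [-0.0001 -0.0004  0.0023] rv [ 0.02  0.02 -0.1 ] | tcp [ 0.5611 -0.026   0.1513] psi -128.1 F [ 0.97  0.29 -2.96] M [-0.044  0.16   0.047] w 0.636 t 8.35
```

Scaled: 0.0015 m / 0.75 = 0.002, 0.001 m / 0.75 = 0.0013.

```bash
python3 -m handwheel '{"aperture": [0,0,0],"dx": [0,0,0],"dy": [0,0,0],"dz": [0.0013,0.002,0.002],"drx": [0,0,0],"dry": [0,0,0],"drz": [0,0,0]}'>/dev/null; python3 rel.py 0.5612 -0.0256 0.149 232; python3 -m handwheel '{"aperture": [0,0,0],"dx": [0,0,0],"dy": [0,0,0],"dz": [0.0013,0.002,0.002],"drx": [0,0,0],"dry": [0,0,0],"drz": [0,0,0]}'>/dev/null; python3 rel.py 0.5612 -0.0256 0.149 232; python3 -m handwheel '{"aperture": [0,0],"dx": [0,0],"dy": [0,0],"dz": [0.0013,0.0013],"drx": [0,0],"dry": [0,0],"drz": [0,0]}'>/dev/null; python3 rel.py 0.5612 -0.0256 0.149 232
```

```text
d [-0.0002 -0.0002  0.0009] rv [ 0.01  0.01 -0.1 ] | tcp [ 0.5612 -0.0259  0.1499] psi -128.1 F [ 0.04  0.2  -2.4 ] M [-0.054  0.129 -0.002] w 0.638 t 8.65
d [-0.0003 -0.0002 -0.0004] rv [-0.  -0.  -0.1] | tcp [ 0.5613 -0.0259  0.1486] psi -128.1 F [-0.71 -0.25 -1.86] M [-0.025  0.189 -0.026] w 0.634 t 8.95
d [-0.0004 -0.0002 -0.0008] rv [-0.01 -0.03 -0.08] | tcp [ 0.5614 -0.026   0.1482] psi -128.08 F [-1.44  0.4   0.44] M [0.056 0.61  0.042] w 0.639 t 9.15
```

Contact is where it was predicted (bottle riding on the key at about 0.1485). Now light pressure and a slow clockwise turn.

Scaled: 0.001 m / 0.75 = 0.0013, 4 degrees / 180 = 0.0222.

```bash
python3 -m handwheel '{"aperture": [0,0,0,0,0],"dx": [0,0,0,0,0],"dy": [0,0,0,0,0],"dz": [0.0013,0.0013,0.0013,0.0013,0.0013],"drx": [0,0,0,0,0],"dry": [0,0,0,0,0],"drz": [0,0.0056,0.0111,0.0167,0.0222]}'>/dev/null; python3 rel.py 0.5612 -0.0256 0.149 232; python3 -m handwheel '{"aperture": [0,0,0,0],"dx": [0,0,0,0],"dy": [0,0,0,0],"dz": [0,0,0,0],"drx": [0,0,0,0],"dry": [0,0,0,0],"drz": [0.0056,0.0111,0.0167,0.0222]}'>/dev/null; python3 rel.py 0.5612 -0.0256 0.149 232
```

```text
d [-0.0007  0.0008 -0.0019] rv [-0.12 -0.09 -4.16] | tcp [ 0.5623 -0.0255  0.1471] psi -132.16 F [0.43 1.58 3.64] M [0.638 0.029 0.017] w 0.637 t 9.65
d [ 0.0004 -0.0013 -0.0039] rv [ 0.13  0.14 -8.23] | tcp [ 0.56   -0.0262  0.1451] psi -136.23 F [ 0.45  0.01 -2.9 ] M [-0.124  0.092 -0.011] w 0.638 t 10.05
```

It dropped over the key: z is below key level and the force is back to baseline. I'll lower until it's seated.

Scaled: 0.001 m / 0.75 = 0.0013.

```bash
python3 -m handwheel '{"aperture": [0,0],"dx": [0,0],"dy": [0,0],"dz": [0.0013,0.0013],"drx": [0,0],"dry": [0,0],"drz": [0,0]}'>/dev/null; python3 rel.py 0.5612 -0.0256 0.144 224;python3 -m handwheel '{"aperture": [0,0],"dx": [0,0],"dy": [0,0],"dz": [0.0013,0.0013],"drx": [0,0],"dry": [0,0],"drz": [0,0]}'>/dev/null; python3 rel.py 0.5612 -0.0256 0.144 224;python3 -m handwheel '{"aperture": [0,0],"dx": [0,0],"dy": [0,0],"dz": [0.0013,0.0013],"drx": [0,0],"dry": [0,0],"drz": [0,0]}'>/dev/null; python3 rel.py 0.5612 -0.0256 0.144 224
```

```text
d [ 0.0003 -0.0012  0.0004] rv [ 0.15  0.11 -0.13] | tcp [ 0.5601 -0.0263  0.1444] psi -136.13 F [ 0.55 -0.6  -2.86] M [-0.299  0.383  0.01 ] w 0.633 t 10.25
d [ 0.0002 -0.0012 -0.0001] rv [ 0.13  0.08 -0.12] | tcp [ 0.5602 -0.0263  0.1439] psi -136.12 F [-2.01 -1.28 -2.98] M [-0.522  0.749 -0.06 ] w 0.635 t 10.45
d [ 0.     -0.0011 -0.0003] rv [ 0.12  0.05 -0.1 ] | tcp [ 0.5604 -0.0263  0.1437] psi -136.1 F [-4.39 -1.86  0.87] M [-0.74   1.488 -0.132] w 0.634 t 10.65
```

The side force (-4.4, -1.9) is tangential to the key. The notch is still on the key's rounded nose and wants to go a little further clockwise, so I'll turn a few degrees more.

Scaled: 2 degrees / 180 = 0.0111.

```bash
python3 -m handwheel '{"aperture": [0,0,0],"dx": [0,0,0],"dy": [0,0,0],"dz": [0,0,0],"drx": [0,0,0],"dry": [0,0,0],"drz": [0.0056,0.0111,0.0111]}'>/dev/null; python3 rel.py 0.5612 -0.0256 0.144 220;python3 -m handwheel '{"aperture": [0,0,0],"dx": [0,0,0],"dy": [0,0,0],"dz": [0,0,0],"drx": [0,0,0],"dry": [0,0,0],"drz": [0.0056,0.0111,0.0111]}'>/dev/null; python3 rel.py 0.5612 -0.0256 0.144 220;python3 -m handwheel '{"aperture": [0,0,0],"dx": [0,0,0],"dy": [0,0,0],"dz": [0,0,0],"drx": [0,0,0],"dry": [0,0,0],"drz": [0.0056,0.0111,0.0111]}'>/dev/null; python3 rel.py 0.5612 -0.0256 0.144 220
```

```text
d [-0.0002 -0.0004 -0.0004] rv [0.02 0.01 1.86] | tcp [ 0.5611 -0.026   0.1436] psi -138.14 F [-3.6  -2.2   0.73] M [-0.758  1.338 -0.114] w 0.634 t 10.95
d [-0.0004  0.0002 -0.0004] rv [-0.04 -0.02 -0.13] | tcp [ 0.5616 -0.0257  0.1436] psi -140.13 F [-3.34 -1.38  0.31] M [-0.523  1.06  -0.105] w 0.636 t 11.25
d [-0.0005  0.0007 -0.0003] rv [-0.11 -0.04 -2.12] | tcp [ 0.5621 -0.0256  0.1437] psi -142.12 F [-0.84 -0.8  -1.98] M [-0.164  0.414 -0.029] w 0.64 t 11.55
```

Scaled: 0.001 m / 0.75 = 0.0013, 1 degrees / 180 = 0.0056.

```bash
python3 -m handwheel '{"aperture": [0,0],"dx": [0,0],"dy": [0,0],"dz": [0.0013,0.0013],"drx": [0,0],"dry": [0,0],"drz": [0.0056,0.0056]}'>/dev/null; python3 rel.py 0.5612 -0.0256 0.144 220;python3 -m handwheel '{"aperture": [0,0],"dx": [0,0],"dy": [0,0],"dz": [0.0013,0.0013],"drx": [0,0],"dry": [0,0],"drz": [0,0]}'>/dev/null; python3 rel.py 0.5612 -0.0256 0.144 220;python3 -m handwheel '{"aperture": [0,0],"dx": [0,0],"dy": [0,0],"dz": [0.0013,0.0013],"drx": [0,0],"dry": [0,0],"drz": [0,0]}'>/dev/null; python3 rel.py 0.5612 -0.0256 0.144 220; python3 - <<'E'
from m import *
c=cap('scene');cv2.imwrite('pics/z3.png',cv2.resize(c['pixels'][130:270,150:290],(600,600),interpolation=2)[:,:,::-1])
E
```

```text
d [-0.0008  0.0009 -0.0006] rv [-0.13 -0.09 -3.1 ] | tcp [ 0.5624 -0.0257  0.1435] psi -143.1 F [-0.39 -0.42  3.74] M [-0.09   0.415 -0.005] w 0.637 t 11.75
d [-0.0007  0.0009 -0.0017] rv [-0.14 -0.08 -3.08] | tcp [ 0.5623 -0.0257  0.1423] psi -143.08 F [-0.41  0.63  3.72] M [ 0.098  0.181 -0.027] w 0.638 t 11.95
d [-0.0007  0.0008 -0.0029] rv [-0.13 -0.08 -3.08] | tcp [ 0.5623 -0.0257  0.1411] psi -143.08 F [0.58 0.63 5.12] M [ 0.245 -0.106  0.011] w 0.642 t 12.15
```

View pics/z3.png

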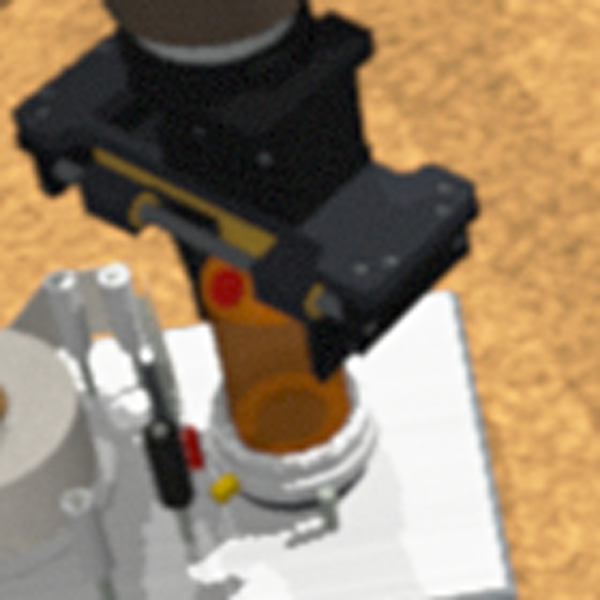

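The bottle is seated: rigid contact at 0.1437, then the plate's spring yields at about 6 N with no side moment. The lug is still near scene (202,244). Now ease the pressure and turn the plate clockwise.

Scaled: -0.0012 m / 0.75 = -0.0016, 9 degrees / 180 = 0.05.

```bash
python3 -m handwheel '{"aperture": [0,0,0,0,0],"dx": [0,0,0,0,0],"dy": [0,0,0,0,0],"dz": [-0.0016,-0.0016,-0.0016,-0.0016,-0.0016],"drx": [0,0,0,0,0],"dry": [0,0,0,0,0],"drz": [0.0056,0.0167,0.0278,0.0389,0.05]}'>/dev/null; python3 rel.py 0.5617 -0.0264 0.143 172;python3 -m handwheel '{"aperture": [0,0,0,0,0],"dx": [0,0,0,0,0],"dy": [0,0,0,0,0],"dz": [0,0,0,0,0],"drx": [0,0,0,0,0],"dry": [0,0,0,0,0],"drz": [0.0111,0.0222,0.0333,0.0444,0.0556]}'>/dev/null; python3 rel.py 0.5617 -0.0264 0.143 172
```

```text
d [ 0.0005  0.0012 -0.0007] rv [-1.800e-01  1.000e-02  3.587e+01] | tcp [ 0.5625 -0.0254  0.1423] psi -152.13 F [1.86 1.1  4.45] M [ 0.546 -0.462  0.244] w 0.636 t 12.7
d [ 0.0006  0.0011 -0.0007] rv [-0.18  0.   25.88] | tcp [ 0.5626 -0.0255  0.1423] psi -162.12 F [2.2  0.46 4.18] M [ 0.343 -0.5    0.247] w 0.636 t 13.2
```

The torque is steady at 0.25 N m, so the plate is turning with the bottle.

Scaled: 14 degrees / 180 = 0.0778.

```bash
python3 -m handwheel '{"aperture": [0,0,0,0,0,0,0],"dx": [0,0,0,0,0,0,0],"dy": [0,0,0,0,0,0,0],"dz": [0,0,0,0,0,0,0],"drx": [0,0,0,0,0,0,0],"dry": [0,0,0,0,0,0,0],"drz": [0.0111,0.0222,0.0333,0.0444,0.0556,0.0667,0.0778]}'>/dev/null; python3 rel.py 0.5617 -0.0264 0.143 172;python3 -m handwheel '{"aperture": [0,0,0],"dx": [0,0,0],"dy": [0,0,0],"dz": [0,0,0],"drx": [0,0,0],"dry": [0,0,0],"drz": [0.0083,0.0167,0.025]}'>/dev/null; python3 rel.py 0.5617 -0.0264 0.143 172;python3 -m handwheel '{"aperture": [0,0],"dx": [0,0],"dy": [0,0],"dz": [0,0],"drx": [0,0],"dry": [0,0],"drz": [0.0056,0.0111]}'>/dev/null; python3 rel.py 0.5617 -0.0264 0.143 172
```

```text
d [ 0.0005  0.001  -0.0006] rv [-0.2   0.   11.88] | tcp [ 0.5627 -0.0258  0.1424] psi -176.12 F [ 2.57 -0.68  4.1 ] M [ 0.01  -0.628  0.327] w 0.636 t 13.9
d [ 0.0006  0.001  -0.0006] rv [-0.19  0.02  7.34] | tcp [ 0.5627 -0.0259  0.1424] psi 179.34 F [3.75 0.1  3.75] M [-0.113 -1.43   0.243] w 0.634 t 14.2
d [ 0.0006  0.0009 -0.0006] rv [-0.19  0.03  5.36] | tcp [ 0.5627 -0.0258  0.1424] psi 177.36 F [ 5.47 -1.17  3.92] M [-0.179 -1.719  0.246] w 0.635 t 14.4
```

The side force is rising, so I'll check the lug against the stop.

```bash
python3 - <<'E'
from m import *
c=cap('scene')
h=cv2.cvtColor(c['pixels'],cv2.COLOR_RGB2HSV)[220:255,185:225];m=cv2.inRange(h,(20,110,100),(33,255,255));v,u=np.nonzero(m)
p=plane(c,u.mean()+185,v.mean()+220,.082);print('lug',len(u),u.mean()+185,v.mean()+220,p)
d=p[:2]-[.5625,-.0275];print(np.degrees(np.arctan2(d[1],d[0])),np.hypot(*d))
rs=red(c,(190,170,222,205));print('seal',rs,pt(c,*rs[0]) if rs[1] else 0)
t=cap('top')['pixels'][245:315,395:475]
cv2.imwrite('pics/z4.png',np.hstack([cv2.resize(c['pixels'][170:270,160:250],(450,500),interpolation=2),cv2.resize(t,(350,500),interpolation=2)])[:,:,::-1])
E
```

```text
lug 29 195.58620689655172 235.44827586206895 [ 0.5652 -0.0721  0.082 ]
-86.54033389384117 0.044637671376812266
seal ((np.float64(nan), np.float64(nan)), 0) 0m.py:14: RuntimeWarning: Mean of empty slice.
  v,u=np.nonzero(m);return (u.mean()+x0,v.mean()+y0),len(u)
  ret = ret.dtype.type(ret / rcount)
```

View pics/z4.png

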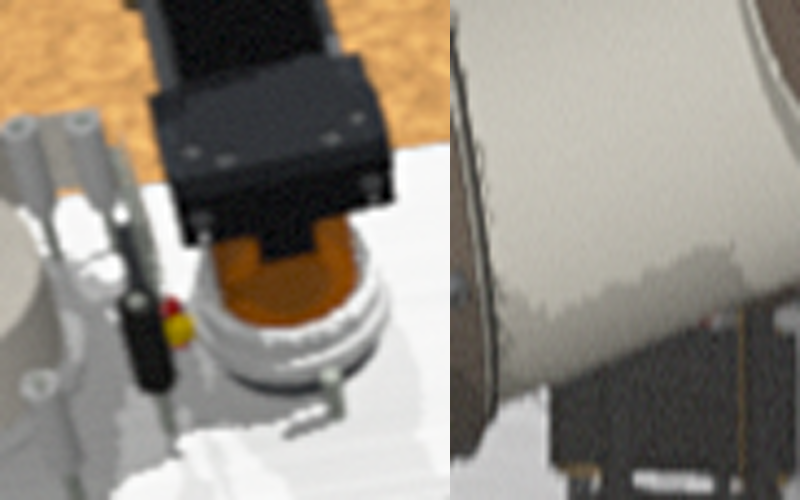

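The lug is right beside the red post, near scene (195,235). A few more gentle degrees.

Scaled: 1 degrees / 180 = 0.0056.

```bash
for i in 1 2; do :; done; python3 -m handwheel '{"aperture": [0,0],"dx": [0,0],"dy": [0,0],"dz": [0,0],"drx": [0,0],"dry": [0,0],"drz": [0.0056,0.0056]}'>/dev/null; python3 rel.py 0.5617 -0.0264 0.143 172;python3 -m handwheel '{"aperture": [0,0],"dx": [0,0],"dy": [0,0],"dz": [0,0],"drx": [0,0],"dry": [0,0],"drz": [0.0056,0.0056]}'>/dev/null; python3 rel.py 0.5617 -0.0264 0.143 172; python3 - <<'E'
from m import *
c=cap('scene')
h=cv2.cvtColor(c['pixels'],cv2.COLOR_RGB2HSV)[220:255,185:225];m=cv2.inRange(h,(20,110,100),(33,255,255));v,u=np.nonzero(m)
print('lug',len(u),u.mean()+185,v.mean()+220)
E
```

```text
d [ 0.0006  0.0009 -0.0007] rv [-0.19  0.03  4.37] | tcp [ 0.5626 -0.0259  0.1423] psi 176.37 F [ 5.32 -0.51  2.64] M [-0.203 -1.716  0.191] w 0.634 t 14.7
d [ 0.0006  0.0009 -0.0007] rv [-0.19  0.02  3.37] | tcp [ 0.5627 -0.0259  0.1423] psi 175.37 F [5.35 0.21 3.58] M [-0.184 -1.716  0.196] w 0.638 t 14.9
lug 28 195.39285714285714 234.75
```

Still moving with the bottle; continue.

Scaled: 1.5 degrees / 180 = 0.0083.

```bash
python3 -m handwheel '{"aperture": [0,0,0],"dx": [0,0,0],"dy": [0,0,0],"dz": [0,0,0],"drx": [0,0,0],"dry": [0,0,0],"drz": [0.0056,0.0083,0.0083]}'>/dev/null; python3 rel.py 0.5617 -0.0264 0.143 172;python3 -m handwheel '{"aperture": [0,0,0],"dx": [0,0,0],"dy": [0,0,0],"dz": [0,0,0],"drx": [0,0,0],"dry": [0,0,0],"drz": [0.0056,0.0083,0.0083]}'>/dev/null; python3 rel.py 0.5617 -0.0264 0.143 172; python3 - <<'E'
from m import *
c=cap('scene')
h=cv2.cvtColor(c['pixels'],cv2.COLOR_RGB2HSV)[220:255,185:225];m=cv2.inRange(h,(20,110,100),(33,255,255));v,u=np.nonzero(m)
print('lug',len(u),u.mean()+185,v.mean()+220)
E
```

```text
d [ 0.0005  0.0009 -0.0007] rv [-0.19  0.02  1.88] | tcp [ 0.5627 -0.026   0.1423] psi 173.88 F [ 5.51 -1.54  3.87] M [-0.295 -1.74   0.315] w 0.639 t 15.25
d [ 0.0006  0.0009 -0.0006] rv [-0.19  0.02  0.38] | tcp [ 0.5627 -0.026   0.1424] psi 172.38 F [ 5.71 -1.41  3.92] M [-0.328 -1.732  0.242] w 0.638 t 15.55
lug 25 195.12 233.8
```

Scaled: 1.5 degrees / 180 = 0.0083.

```bash
cat > lug.py <<'E'
from m import *
c=cap('scene')
h=cv2.cvtColor(c['pixels'],cv2.COLOR_RGB2HSV)[220:255,185:225];m=cv2.inRange(h,(20,110,100),(33,255,255));v,u=np.nonzero(m)
p=plane(c,u.mean()+185,v.mean()+220,.082);d=p[:2]-[.5625,-.0275]
print('lug',len(u),u.mean()+185,v.mean()+220,np.degrees(np.arctan2(d[1],d[0])),np.hypot(*d))
E
python3 -m handwheel '{"aperture": [0,0,0],"dx": [0,0,0],"dy": [0,0,0],"dz": [0,0,0],"drx": [0,0,0],"dry": [0,0,0],"drz": [0.0056,0.0083,0.0083]}'>/dev/null; python3 rel.py 0.5617 -0.0264 0.143 172;python3 lug.py;python3 -m handwheel '{"aperture": [0,0,0],"dx": [0,0,0],"dy": [0,0,0],"dz": [0,0,0],"drx": [0,0,0],"dry": [0,0,0],"drz": [0.0056,0.0083,0.0083]}'>/dev/null; python3 rel.py 0.5617 -0.0264 0.143 172; python3 lug.py
```

```text
d [ 0.0006  0.0009 -0.0006] rv [-0.19  0.02 -1.1 ] | tcp [ 0.5627 -0.026   0.1424] psi 170.9 F [ 4.66 -0.62  4.39] M [-0.347 -1.782  0.316] w 0.634 t 15.9
lug 25 195.12 233.6 -93.01607053954673 0.044491948062297254
d [ 0.0007  0.0009 -0.0006] rv [-0.2   0.02 -2.53] | tcp [ 0.5627 -0.0259  0.1424] psi 169.47 F [ 4.58 -0.79  3.92] M [-0.234 -1.825  0.595] w 0.636 t 16.25
lug 25 195.12 233.6 -93.01607053954673 0.044491948062297254
```

The torque rose to 0.6 N m with the lug stationary at -93.0°, so it's at the stop as expected. I'll relax the load and release.

The rows are not in the units I measure in: shifts go in shares of 0.75 m and turns go in shares of 180 degrees. I convert before sending: -0.0008 m / 0.75 = -0.0011, -0.0005 m / 0.75 = -0.0007, -1 degrees / 180 = -0.0056.

```bash
python3 -m handwheel '{"aperture": [0,0,0],"dx": [0,0,0],"dy": [-0.0007,-0.0011,-0.0011],"dz": [-0.0011,-0.0011,-0.0011],"drx": [0,0,0],"dry": [0,0,0],"drz": [-0.0056,-0.0056,-0.0056]}'>/dev/null; python3 rel.py 0.5617 -0.0264 0.143 172; python3 lug.py
```

```text
d [ 0.0005  0.001  -0.0002] rv [-0.1   0.02 -1.62] | tcp [ 0.5628 -0.026   0.1428] psi 170.38 F [ 5.64 -0.33  3.06] M [-0.287 -1.743  0.209] w 0.632 t 16.6
lug 26 194.96153846153845 233.34615384615384 -93.97385464991362 0.04469642230694711
```

The residual side force is the key's drive reaction and goes away on release. Opening now, then straight up.

Scaled: -0.12 m / 0.75 = -0.16, -0.09 m / 0.75 = -0.12.

```bash
python3 -m handwheel '{"aperture": [0.7,0.8,0.9,0.9,0.9],"dx": [0,0,0,0,0],"dy": [0,0,0,0,0],"dz": [0,0,0,0,0],"drx": [0,0,0,0,0],"dry": [0,0,0,0,0],"drz": [0,0,0,0,0]}'>/dev/null; python3 rel.py 0.5617 -0.0264 0.143 172; python3 lug.py; python3 -m handwheel '{"aperture": [0.9,0.9,0.9,0.9,0.9,0.9,0.9,0.9],"dx": [0,0,0,0,0,0,0,0],"dy": [0,0,0,0,0,0,0,0],"dz": [-0.0053,-0.0133,-0.0267,-0.0533,-0.0867,-0.12,-0.16,-0.16],"drx": [0,0,0,0,0,0,0,0],"dry": [0,0,0,0,0,0,0,0],"drz": [0,0,0,0,0,0,0,0]}'; python3 rel.py 0.42 0.15 0.3 172
```

```text
d [ 0.0001 -0.0008 -0.0012] rv [ 0.15 -0.04 -1.63] | tcp [ 0.5609 -0.0262  0.1418] psi 170.37 F [ 0.39 -0.37 -0.11] M [-0.03   0.053 -0.024] w 0.883 t 17.15
lug 27 194.85185185185185 233.07407407407408 -94.95297579475452 0.04481431476524984
time_s: 18.0
tcp_pos: [0.5646, -0.0261, 0.2686]
ee_rot: [[-0.166, -0.986, 0.011], [-0.986, 0.166, 0.001], [-0.002, -0.011, -1.0]]
wrist_force: [1.3, -0.3, 0.7]
gripper_width: 0.901
gripper_force: 0.0
d [-0.1498  0.1715 -0.0328] rv [-0.62  0.13 -1.56] | tcp [ 0.5646 -0.0261  0.2686] psi 170.44 F [ 1.31 -0.3   0.68] M [ 0.067  0.071 -0.046] w 0.901 t 18.0
```

Scaled: -0.2 m / 0.75 = -0.2667, -0.17 m / 0.75 = -0.2267.

```bash
python3 -m handwheel '{"aperture": [0.9,0.9,0.9,0.9,0.9,0.9,0.9,0.9],"dx": [-0.0267,-0.0667,-0.1067,-0.1467,-0.1867,-0.2267,-0.2667,-0.2667],"dy": [0.04,0.08,0.12,0.16,0.2133,0.24,0.2667,0.2667],"dz": [-0.0267,-0.04,-0.04,-0.04,-0.04,-0.04,-0.04,-0.04],"drx": [0,0,0,0,0,0,0,0],"dry": [0,0,0,0,0,0,0,0],"drz": [0,0,0,0,0,0,0,0]}'>/dev/null; python3 - <<'E'
from m import *
C={n:cap(n,n+'5.png') for n in('scene','top')}
for n,c in C.items():
    P=cloud(c);x,y,z=P[...,0],P[...,1],P[...,2];b=np.hypot(x-.561,y+.026)<.035
    w=P[b&(z>.220)&(z<.23)];print(n,'cap',circ(w[:,:2]),w[:,2].mean(),'body',circ(P[b&(z>.12)&(z<.175)][:,:2]))
    i=c['pixels'].astype(int);m=(i[...,0]>90)&(i[...,1]<.32*i[...,0])&b&(z>.18)
    if m.sum(): q=P[m].mean(0);print('seal',m.sum(),q)
s,t=C['scene']['pixels'],C['top']['pixels']
cv2.imwrite('pics/z5.png',np.hstack([cv2.resize(s[130:260,140:250],(400,473),interpolation=2),cv2.resize(t[230:348,385:485],(400,473),interpolation=2)])[:,:,::-1])
E
python3 lug.py
```

```text
scene cap (array([ 0.5647, -0.0271]), np.float64(0.011482991431950064), np.float64(0.0020706866521018655), 123) 0.22465646424446256 body (array([ 0.5628, -0.027 ]), np.float64(0.027397301895103185), np.float64(0.0006445281268508647), 485)
seal 24 [ 0.5625 -0.047   0.1949]
top cap (array([ 0.5624, -0.0248]), np.float64(0.01079707220206171), np.float64(0.0024045728343361143), 266) 0.225396959344207 body (array([ 0.5626, -0.0252]), np.float64(0.027615767285736947), np.float64(0.00025312123988985004), 237)
lug 26 194.8846153846154 232.96153846153845 -95.30794846982772 0.04471701430254032
```

View pics/z5.png

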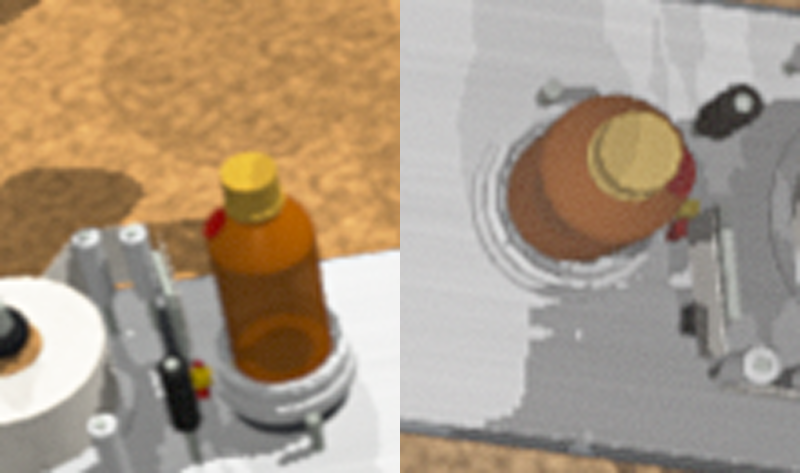

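View pics/scene5.png

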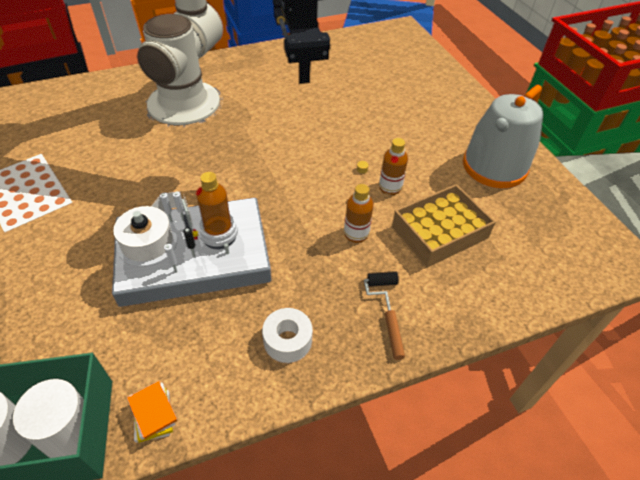

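The bottle stands upright and seated: its cap top is at 0.225 and it is centred on the plate. The lug touches the red stop at top (457,282), the seal faces the label head, and everything else is undisturbed.

```bash
python3 -c "
from station import workorder;print(workorder.finish_job())"
```

```text
the job is handed in; nothing more can be done
None
```

The unlabelled bottle is seated over the key and turned clockwise to the stop. Its red seal faces the label head to within a few degrees, it has been let go of, and the job is handed in.

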